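# Set the stop and tip the feed tray beside the scroll saw

### The arm

A 7-joint arm with a two-finger parallel gripper is mounted at the origin on the work surface. World frame = base frame: x ahead of the robot, y to its left, z up, the work surface at z = 0. Lengths are in m, angles in rad, forces in N, time in s.
With the tool pointing down it reaches from about 0.4 to 0.925 m from the base axis. Payload 4.1 kg.
Tool frame: the origin (TCP) lies at the very end of the fingers, on their centre line; the grasp point (between the pads) lies 19 mm behind it; z points along the fingers, y is the line along which they close (so a half turn about z gives the same grasp; the last joint's range is limited). The gripper opens to 85 mm and grips with 20 to 120 N. Pads are 22 mm wide; open, the fingers measure 114 mm over their backs; the gripper's body (76 mm by 85 mm) begins 54 mm behind the grasp point. The pads swing forward as they close: fully open they stand 13 mm farther back than shut.
Start: joints at [1.02, 0.398, 0.045, 1.537, -0.019, 1.207, -0.051], TCP at [0.284, -0.585, 0.231] pointing down, gripper open.
Joint ranges: [-2.82, 2.82], [-0.49, 2.23], [-1.37, 1.46], [0, 2.46], [-1.36, 4.5], [0.23, 2], [-2.94, 2.94]. Speed limits (rad/s): [2.57, 2.57, 3.14, 3.14, 3.14, 3.14, 3.14].

### API

Orientations are given as a unit quaternion [x, y, z, w].
In Python, from rig import ctrl, eyes, ticket gives the robot as it stands (ctrl), with the cameras (eyes) and the job (ticket).
- The arm moves only by the tool jog_arm, called after "Emit:" as a command line: name --pt "numbers of a row" for each row, then --argument value for the rest. Schema: {"type":"object","properties":{"offsets":{"type":"array","items":{"type":"array","items":{"type":"number"},"minItems":6,"maxItems":6},"minItems":1,"maxItems":12},"finger_gap":{"type":"number"},"only":{"type":"string"},"quiet":{"type":"boolean"},"lines":{"type":"string"}},"required":["offsets"],"additionalProperties":false}. offsets is a list of rows, 1 to 12 of them, each of 6 numbers: dx, dy, dz in m, then a rotation vector rx, ry, rz in rad; each row shifts and turns the commanded pose from where the row before left it, along the tool's axes as they then stand; what a row does not reach is not made up. A row lasts 1/10 s, in which the tool goes at most 0.05 m and 0.15 rad, less where a joint would pass 70% of its speed; a pose out of reach is approached as far as the arm can. finger_gap is the finger opening in m, set as the call begins (left out keeps the last). The fingers move at their own pace and stop on an object; the grip force is fixed at half the most. Time passes only in rows, so rows that do not move let the fingers close. The tool returns the time, the measured TCP pose, the force, the opening and the grip force at its end. only (a regular expression) keeps the lines of the reply that match it, lines (a string "A,B") keeps lines A to B, and quiet returns only ok. Input that does not fit is refused with a message, and nothing moves.
- ctrl.observe(): the state, without advancing time (a new reading comes with each control period).
- eyes.snapshot(name): name is "scene" or "top" or "wrist"; returns the picture (400x640x3 uint8, red, green, blue); there is no depth.
- eyes.camera_model(name): a dict with "fovy" (degrees; the focal length in pixels is half the picture's height over the tangent of half this angle, whatever the lens; pixels are square), "cx", "cy" (the principal point, pixels), "world_from_camera" (4x4, takes a point from camera to world coordinates). Camera axes: x right, y up, looking along -z (the intrinsics and any distortion apply to the point x, -y, -z); pixel columns grow to the right and rows downward; lengths in m; the calibration is good to about 2 mm. The wrist camera is an equidistant fisheye: a pixel r from the principal point sees the ray r / f radians off the axis. A picture is of the moment at which its call begins: read the wrist's pose just before it. camera_model takes no time and is no camera call; for the wrist camera it gives the pose at the moment of the call.
- ticket.job_done(): hands the job in; it is judged then, once.
The state is a dict: "t": time; "q": joint angles; "joint_velocities": joint speeds; "joint_torque": joint torques, N m; "eef_pos": TCP position; "orientation": TCP orientation; "contact_force": force on the tool from outside, world axes, zero at the start; "ft_torque": the same for the moment, N m; "opening": finger opening in m; "gripper_force": force on a finger pad.
Only numpy, scipy, OpenCV 4.12 (cv2) and the standard library are available. Lean on these libraries where they do the work, as an engineer would, in place of code of your own. Each camera call takes 0.05 s, during which the arm holds its last target. There are 200 camera calls.

### The job

Stand the loose long dowel upright in the round blind hole of the level feed tray, pressed fully home, as a stop. Then push the tray's free lip down until the tray is tipped right against its end stop, so that both sawn blanks slide down by themselves and come to rest one behind the other against the dowel; leave the tray tipped. Do not touch the blanks with the robot and leave the other things on the bench where they are.

Things in the scene. Friction and masses are not known exactly. Their poses are not given: they have to be found in the camera images.
- tray (a joint): hinged tipping feed tray: trough with metal floor and low plywood walls, on a stand fixed to the bench. Value in rad: 0 = level (start), 0.5 = fully tipped, lip down, against its stop. Stiff friction hinge: the tray stays where it is left. Pushing the lip down at point tray_lip takes about 5 to 12 N; 25 N at the stop does no harm. The blanks begin to slide between 0.2 and 0.35 rad
- tray_hole (a point): centre of the mouth of the tray's round blind hole, in a wooden block flush with the tray floor, 132 mm above the bench, 12 mm above the hinge axis, so pressing here does not tip the tray. Hole 26 mm wide, 22 mm deep, sharp unchamfered edge. Axes turn with the tray: x along the tray towards the lip, y along the hinge axis (across), z square out of the floor
- tray_floor (a point): point on the trough's floor, on the centre line, 152 mm behind the hole (axes as tray_hole). Inside width 100 mm; side walls 10 mm thick, 22 mm high above the floor, from a back wall 304 mm behind the hole to 30 mm in front of it; no front wall. The hinge posts outside the walls (65 to 79 mm off the centre line, beside the hole) do not rise above the floor
- tray_lip (a point): the place to push: point on the top face of the lip, a plain 100 mm wide, 8 mm thick metal plate without walls from 30 to 140 mm in front of the hole. The point is on the centre line, 122 mm from the hole centre, 18 mm short of the lip's edge, level with the hole's mouth at the start; it goes down about 60 mm as the tray tips from 0 to 0.5 rad. Axes as tray_hole
- dowel: the stop: plain light wooden dowel, 24 mm diameter, 80 mm long, about 40 g, loose, standing upright on the bench to the right of the tray. Origin: centre of its foot, z up along it. Fully home in the hole, its foot is 22 mm under the tray floor and 58 mm stand out
- blank_frame: sawn light wooden blank lying loose in the tray behind the hole: flat rectangular frame with a window, 80 mm along the tray, 88 mm across, 22 mm thick, 70 to 120 g. Origin: centre of its underside. Which blank is in front varies; the front one starts with its near edge about 105 to 120 mm behind the hole centre
- blank_notched: the other sawn light wooden blank in the tray, solid with a notch in the middle of each side: 80 mm along the tray, 88 mm across, 22 mm thick, 70 to 120 g. Origin: centre of its underside
- stub: bystander: short thick round offcut, 42 mm diameter, 50 mm high, standing on the bench to the near right. Origin: centre of its foot
- tape: bystander: roll of paper tape lying flat, 90 mm across, 24 mm high. Origin: centre of its underside
- mug: bystander: white mug, 80 mm across, 90 mm high. Origin: centre of its foot
- glue: bystander: white glue bottle, 60 mm across, 160 mm high. Origin: centre of its foot
- sander: bystander: cork-soled sanding block, 110 x 65 x 34 mm. Origin: centre of its underside
- hammer: bystander: hammer lying on the bench at the right, roughly along the robot's x. Origin: its underside
- jar: bystander: screw-top glass jar, 70 mm across, 80 mm high. Origin: centre of its foot

How it is judged:
On the way, in this order (a step that is already met when the one before it is completed fails the run):
1. the dowel stands fully home in the hole while the tray is still level (z of dowel in the frame of tray_hole below -0.018 m and horizontal distance between dowel and tray_hole below 0.006 m and angle between the z axis of dowel and the z axis of tray_hole, either way round below 0.15 rad and value of joint tray below 0.08 rad), for 0.2 s.
2. the tray is tipped to its stop (value of joint tray above 0.44 rad), for 0.2 s.
At the end, for the whole second after the job is handed in: Tray tipped beyond 0.44 rad (stop 0.5); dowel foot at least 17 mm down the hole, within 0.15 rad of square; both blanks flat in the tray, at rest (under 20 mm/s) behind the dowel, the front one's centre within 64 mm, the rear one's within 155 mm of the hole centre along the tray (value of joint tray above 0.44 rad and z of dowel in the frame of tray_hole below -0.017 m and angle between the z axis of dowel and the z axis of tray_hole, either way round below 0.15 rad and x of blank_frame in the frame of tray_hole between -0.155 and -0.03 m and z of blank_frame in the frame of tray_hole between -0.006 and 0.008 m and x of blank_notched in the frame of tray_hole between -0.155 and -0.03 m and z of blank_notched in the frame of tray_hole between -0.006 and 0.008 m and x of any of blank_frame, blank_notched in the frame of tray_hole above -0.064 m and linear speed of each of blank_frame, blank_notched below 0.02 m/s); the robot touches nothing.
It fails at once if the robot touches a blank (contact force between any of the arm, the fingers and blank_frame above 0.5 N or contact force between any of the arm, the fingers and blank_notched above 0.5 N).
It fails at once if a bystander is moved more than 30 mm (distance of any of stub, tape, mug, glue, sander, hammer, jar from where it was at the start of the episode above 0.03 m).
It also fails if it takes over 53 s, if anything falls off the work surface, if the arm or the gripper's body presses on something with over 40 N, if the wrist force passes 120 N, or if a joint passes its speed limit or range.

## Working session

There is one attempt and no reset: what is moved stays moved. The work goes in short steps, Python scripts to look and compute and a tool call to move; the robot and the scene stay as the last step left them, time stands still between calls to the robot, and variables do not carry over. Pictures are saved under pics/ and viewed, at most 10 in all, crops included, and the job is handed in when it is done.

```bash
ls; mkdir -p pics
```

Run:
```python
from rig import ctrl, eyes, ticket
import cv2,numpy as np
s=ctrl.observe();print(s)
for n in("scene","top"):
    im=eyes.snapshot(n);cv2.imwrite(f"pics/{n}0.png",im[:,:,::-1]);m=eyes.camera_model(n);print(n,m)
print(eyes.camera_model("wrist"))
```

```text
pics
rig.py
{'t': 0.0, 'q': array([ 1.02005033,  0.39924035,  0.04501849,  1.53785311, -0.01872914,
        1.20687859, -0.05067894]), 'joint_velocities': array([ 3.80959879e-04,  2.55473878e-04, -8.00192469e-04, -1.87909761e-03,
       -5.02448973e-05, -8.89620762e-05, -1.15229514e-03]), 'joint_torque': array([-6.15558401e-04, -4.75126863e+01,  1.36460356e+00, -2.54222989e+01,
        1.15656041e-02,  9.56685981e-03, -2.44987723e-05]), 'eef_pos': array([ 0.28351718, -0.58422371,  0.23024384]), 'orientation': array([ 9.74583111e-01,  2.24024110e-01, -2.69832733e-04, -9.41000049e-04]), 'contact_force': array([ 0.10891911,  0.20313541, -0.69220023]), 'ft_torque': array([-0.01828307, -0.04108977, -0.03566541]), 'gripper_force': 0.0, 'opening': 0.08548526892621212}
scene {'fovy': 48.13879218161422, 'cx': 317.9846599332236, 'cy': 196.71506952061247, 'world_from_camera': array([[ 0.77621158, -0.41227182,  0.47699845,  1.2098476 ],
       [ 0.63029922,  0.52516918, -0.57176937, -0.88870874],
       [-0.01478049,  0.74446577,  0.66749701,  1.02925228],
       [ 0.        ,  0.        ,  0.        ,  1.        ]])}
top {'fovy': 55.93484074048972, 'cx': 314.88569453970484, 'cy': 193.9284466594062, 'world_from_camera': array([[ 1.10490156e-01,  9.67920738e-01, -2.25657641e-01,
         2.74641033e-01],
       [-9.93876813e-01,  1.07809585e-01, -2.42068955e-02,
        -8.83850170e-02],
       [ 8.97700361e-04,  2.26950521e-01,  9.73905876e-01,
         1.28670509e+00],
       [ 0.00000000e+00,  0.00000000e+00,  0.00000000e+00,
         1.00000000e+00]])}
{'fovy': 65.70646984690485, 'cx': 322.8189276940047, 'cy': 201.2761522659579, 'world_from_camera': array([[ 0.43765522,  0.8569322 ,  0.27225926,  0.35338037],
       [-0.89914145,  0.41764745,  0.13082532, -0.54990148],
       [-0.00159996, -0.30205597,  0.95328885,  0.37498357],
       [ 0.        ,  0.        ,  0.        ,  1.        ]])}
```

View pics/scene0.png

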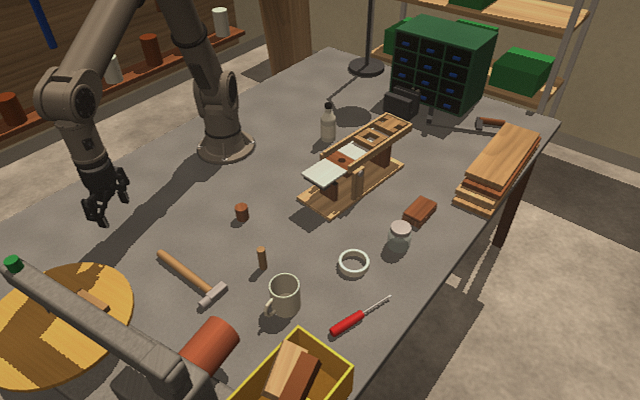

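View pics/top0.png

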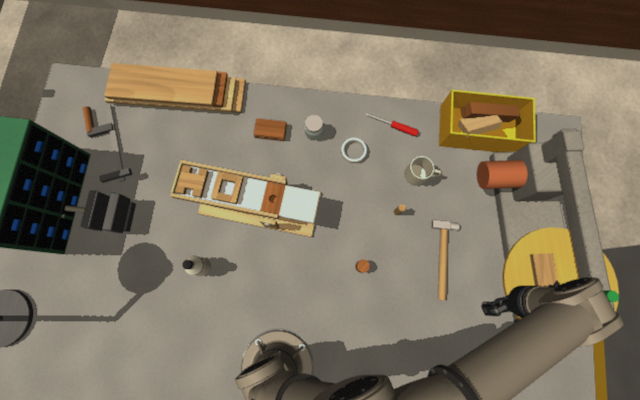

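The scene view shows the dowel at about (262,258), the hole at about (343,159) and the stub at (242,212). In the top view the hole is near (272,198), the dowel near (402,209) and the lip's end near (317,208). I'll zoom in.

Run:
```python
import cv2,numpy as np
t=cv2.imread('pics/top0.png');s=cv2.imread('pics/scene0.png')
R=lambda a,k:cv2.resize(a,None,fx=k,fy=k,interpolation=cv2.INTER_CUBIC)
A=R(t[155:240,165:325],5)     # 800x425
B=R(t[190:225,385:420],5); C=R(s[240:275,245:280],5); D=R(s[135:170,300:390],5)
row=np.zeros((175,800,3),np.uint8);row[:,:175]=B;row[:,175:350]=C;row[:,350:800]=D
cv2.imwrite('pics/z1.png',np.vstack([A,row]))
```

```text
(no output)
```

View pics/z1.png

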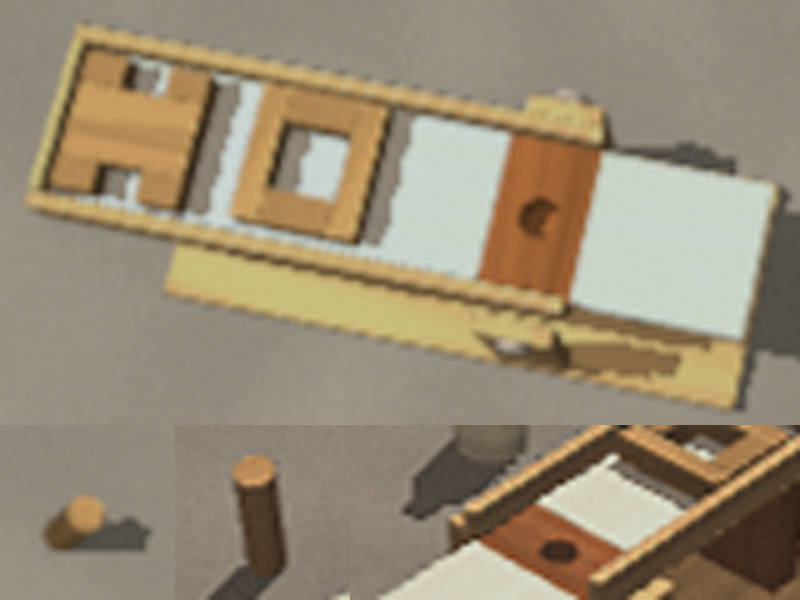

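The zoom puts the hole centre at about top (272.2,198.2) and scene (341.2,159.6). The dowel's top centre is at about top (401.8,207.0) and scene (260.4,248.0). The lip's corners are at top (320,191.4) and (313,222.6).

Create h.py:
```python
from rig import ctrl, eyes, ticket
import numpy as np
from scipy.spatial.transform import Rotation as Ro
def ray(n,u,v):
    m=eyes.camera_model(n);f=200/np.tan(np.radians(m['fovy']/2));W=m['world_from_camera']
    x,y=(u-m['cx'])/f,(v-m['cy'])/f
    if n=='wrist':
        r=np.hypot(x,y);k=np.sin(r)/max(r,1e-9);d=np.array([x*k,-y*k,-np.cos(r)])
    else: d=np.array([x,-y,-1])
    return W[:3,3],W[:3,:3]@d
def at(n,u,v,z):
    o,d=ray(n,u,v);return o+d*(z-o[2])/d[2]
def pix(n,p):
    m=eyes.camera_model(n);f=200/np.tan(np.radians(m['fovy']/2));W=m['world_from_camera']
    c=W[:3,:3].T@(np.array(p)-W[:3,3]);x,y,z=c[0],-c[1],-c[2];h=np.hypot(x,y)
    s=(np.arctan2(h,z)/h if n=='wrist' else 1/z)
    return m['cx']+f*x*s,m['cy']+f*y*s
def delta(p,yaw=None):
    """tool-frame shift to world point p; yaw: wanted world direction of tool y (mod pi)"""
    s=ctrl.observe();R=Ro.from_quat(s['orientation'])
    d=R.inv().apply(np.array(p)-s['eef_pos']);y=R.apply([0,1,0]);a=np.arctan2(y[1],y[0])
    print('tcp',s['eef_pos'].round(4),'delta',d.round(4),'ydir',round(a,3),'tilt',R.apply([0,0,1]).round(3), 't',round(s['t'],2))
    if yaw is not None: e=(yaw-a+np.pi/2)%np.pi-np.pi/2;print('turn world z',round(e,3),'-> tool rz',round(-e,3))
```

Run:
```python
from h import *
print('hole',at('top',272.2,198.2,.130),at('scene',341.2,159.6,.130))
print('dowel',at('top',401.8,207,.08),at('scene',260.4,248,.08))
a,b=at('top',320,191.4,.132),at('top',313,222.6,.132);print('lip',a,b,(a+b)/2)
c,d=at('top',165-.4+80/5,155-.4+28/5,.154),at('top',165-.4+28/5,155-.4+205/5,.154);print('back',c,d,(c+d)/2)
print('stub',at('top',363,266,.04),'mug',at('top',421,168,.09),'hammerhead',at('top',446,226,.02))
```

```text
hole [0.5140874  0.07224521 0.13      ] [0.51166871 0.07196658 0.13      ]
dowel [ 0.54210312 -0.34516126  0.08      ] [ 0.54031638 -0.34439911  0.08      ]
lip [ 0.55211043 -0.07480487  0.132     ] [ 0.45104854 -0.06394843  0.132     ] [ 0.50157948 -0.06937665  0.132     ]
back [0.59874069 0.37257172 0.154     ] [0.4824462  0.38258262 0.154     ] [0.54059345 0.37757717 0.154     ]
stub [ 0.34151833 -0.23959796  0.04      ] mug [ 0.678628  -0.3986313  0.09     ] hammerhead [ 0.50644743 -0.51057455  0.02      ]
```

Emit:
jog_arm --pt "0 0 0 0 0 0.135" --pt "0 0 0 0 0 0.135" --pt "0 0 0 0 0 0.135" --pt "0 0 0 0 0 0.135" --finger_gap 0.085

```text
t: 0.5
eef_pos: [0.2836, -0.5844, 0.2307]
orientation: [0.999, -0.047, -0.0, -0.0]
contact_force: [0.0, 0.1, -1.0]
opening: 0.0849
gripper_force: 0.0
```

```bash
python3 -c "
from h import *
delta([.5412,-.3448,.15],-1.658)"
```

```text
tcp [ 0.2836 -0.5844  0.2307] delta [ 0.2341 -0.2626  0.0808] ydir -1.664 tilt [-0.001  0.001 -1.   ] t 0.5
turn world z 0.006 -> tool rz -0.006
```

Emit:
jog_arm --pt "0.029 -0.033 0.01 0 0 0" --pt "0.029 -0.033 0.01 0 0 0" --pt "0.029 -0.033 0.01 0 0 0" --pt "0.029 -0.033 0.01 0 0 0" --pt "0.029 -0.033 0.01 0 0 0" --pt "0.029 -0.033 0.01 0 0 0" --pt "0.029 -0.033 0.01 0 0 0" --pt "0.029 -0.033 0.01 0 0 0" --pt "0 0 0 0 0 0" --pt "0 0 0 0 0 0"

```text
t: 1.5
eef_pos: [0.5387, -0.3404, 0.1503]
orientation: [0.999, -0.042, -0.001, -0.0]
contact_force: [-0.4, -0.6, 0.2]
opening: 0.0854
gripper_force: 0.0
```

```bash
python3 -c "
from h import *
import cv2
delta([.5412,-.3448,.041],-1.658)
print(pix('wrist',[.5412,-.3448,.08]),pix('wrist',[.5412,-.3448,.0]))
cv2.imwrite('pics/w1.png',eyes.snapshot('wrist')[:,:,::-1])"
```

```text
tcp [ 0.5387 -0.3404  0.1503] delta [0.003  0.0043 0.1093] ydir -1.655 tilt [-0.002  0.001 -1.   ] t 1.5
turn world z -0.003 -> tool rz 0.003
(np.float64(329.6432592787747), np.float64(209.6035176392048)) (np.float64(327.98928253561036), np.float64(182.7806458727732))
```

View pics/w1.png

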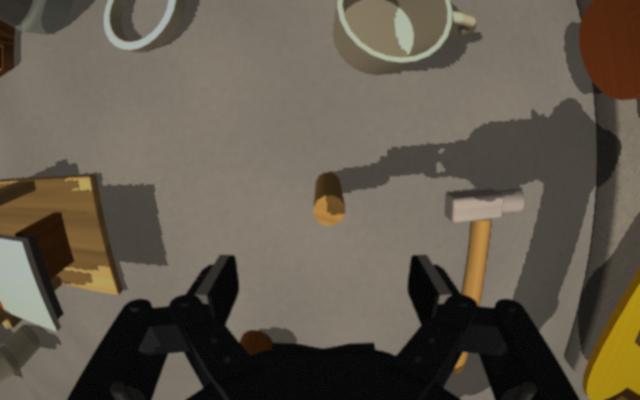

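The wrist view shows the dowel's top at about (329,211) and its foot at about (327,182), within 2 px of the prediction. I'll descend and grip.

Emit:
jog_arm --pt "0.003 0.004 0.02 0 0 0" --pt "0 0 0.03 0 0 0" --pt "0 0 0.03 0 0 0" --pt "0 0 0.029 0 0 0" --pt "0 0 0 0 0 0" --pt "0 0 0 0 0 0"

```text
t: 2.15
eef_pos: [0.5398, -0.3481, 0.0427]
orientation: [0.999, -0.045, -0.0, 0.0]
contact_force: [0.3, -0.9, 0.6]
opening: 0.0849
gripper_force: 0.0
```

```bash
python3 -c "
from h import *
delta([.5412,-.3448,.041])"
```

```text
tcp [ 0.5398 -0.3481  0.0427] delta [ 0.0011 -0.0034  0.0017] ydir -1.661 tilt [-0.001 -0.001 -1.   ] t 2.15
```

Emit:
jog_arm --pt "0 0 0 0 0 0" --pt "0 0 0 0 0 0" --pt "0 0 0 0 0 0" --pt "0 0 0 0 0 0" --pt "0 0 0 0 0 0" --pt "0 0 0 0 0 0" --pt "0 0 0 0 0 0" --pt "0 0 0 0 0 0" --finger_gap 0.0

```text
t: 2.95
eef_pos: [0.5412, -0.3466, 0.043]
orientation: [0.999, -0.044, 0.0, 0.0]
contact_force: [-1.1, 1.1, 6.0]
opening: 0.0227
gripper_force: 58.6
```

```bash
python3 -c "
from h import *
delta([.5412,-.3448,.041])"
```

```text
tcp [ 0.5412 -0.3466  0.043 ] delta [-0.0002 -0.0018  0.002 ] ydir -1.659 tilt [ 0.001 -0.    -1.   ] t 2.95
```

Emit:
jog_arm --pt "0 0 -0.03 0 0 0" --pt "0 0 -0.045 0 0 0" --pt "0 0 -0.045 0 0 0" --pt "0 0 -0.042 0 0 0" --pt "0 0 0 0 0 0"

```text
t: 3.45
eef_pos: [0.5442, -0.3487, 0.2112]
orientation: [0.999, -0.044, 0.006, 0.003]
contact_force: [-0.1, 0.4, 0.5]
opening: 0.0226
gripper_force: 58.8
```

```bash
python3 -c "
from h import *
delta([.513,.0715,.205],-1.658)"
```

```text
tcp [ 0.5442 -0.3487  0.2112] delta [-0.0683 -0.4158  0.0032] ydir -1.659 tilt [ 0.011 -0.006 -1.   ] t 3.45
turn world z 0.001 -> tool rz -0.001
```

Emit:
jog_arm --pt "-0.006 -0.038 0 0 0 0" --pt "-0.006 -0.038 0 0 0 0" --pt "-0.006 -0.038 0 0 0 0" --pt "-0.006 -0.038 0 0 0 0" --pt "-0.006 -0.038 0 0 0 0" --pt "-0.006 -0.038 0 0 0 0" --pt "-0.006 -0.038 0 0 0 0" --pt "-0.006 -0.038 0 0 0 0" --pt "-0.006 -0.038 0 0 0 0" --pt "-0.006 -0.038 0 0 0 0" --pt "-0.006 -0.036 0 0 0 0" --pt "0 0 0 0 0 0"

```text
t: 4.65
eef_pos: [0.5102, 0.0804, 0.2033]
orientation: [0.999, -0.039, -0.001, -0.002]
contact_force: [-0.9, -0.0, -0.4]
opening: 0.0226
gripper_force: 58.9
```

Emit:
jog_arm --pt "0 0 0 0 0 0" --pt "0 0 0 0 0 0" --pt "0 0 0 0 0 0" --pt "0 0 0 0 0 0"

```text
t: 5.05
eef_pos: [0.5117, 0.0724, 0.2041]
orientation: [0.999, -0.045, -0.0, 0.0]
contact_force: [0.1, 0.4, -0.0]
opening: 0.0226
gripper_force: 58.9
```

```bash
python3 -c "
from h import *
delta([.513,.0715,.185],-1.658)"
```

```text
tcp [0.5117 0.0724 0.2041] delta [0.0014 0.0007 0.0191] ydir -1.661 tilt [-0. -0. -1.] t 5.05
turn world z 0.003 -> tool rz -0.003
```

Emit:
jog_arm --pt "0.001 0.001 0.01 0 0 0" --pt "0 0 0.009 0 0 0" --pt "0 0 0 0 0 0" --pt "0 0 0 0 0 0" --pt "0 0 0 0 0 0"

```text
t: 5.55
eef_pos: [0.5127, 0.0727, 0.1854]
orientation: [0.999, -0.044, 0.0, 0.0]
contact_force: [-0.3, -0.7, -0.0]
opening: 0.0227
gripper_force: 58.9
```

```bash
python3 -c "
from h import *
import cv2
delta([.513,.0715,.185],-1.658)
R=lambda a,k:cv2.resize(a,None,fx=k,fy=k,interpolation=cv2.INTER_CUBIC)
I={n:eyes.snapshot(n)[:,:,::-1] for n in('scene','top','wrist')}
for n in I: cv2.imwrite(f'pics/{n}5.png',I[n]);print(n,pix(n,[.513,.0715,.132]))
a=R(I['scene'][120:180,305:380],5);b=R(I['wrist'][120:320,210:430],2)
o=np.zeros((400,800,3),np.uint8);o[:300,:375]=a;o[:400,376:800]=b[:,:424];cv2.imwrite('pics/z5.png',o)"
```

```text
tcp [0.5127 0.0727 0.1854] delta [0.0004 0.0012 0.0004] ydir -1.659 tilt [ 0. -0. -1.] t 5.55
turn world z 0.001 -> tool rz -0.001
scene (np.float64(341.4497439255749), np.float64(159.3336914930009))
top (np.float64(272.3184271024898), np.float64(198.4243067859855))
wrist (np.float64(325.672777014495), np.float64(221.2216043952588))
```

View pics/z5.png

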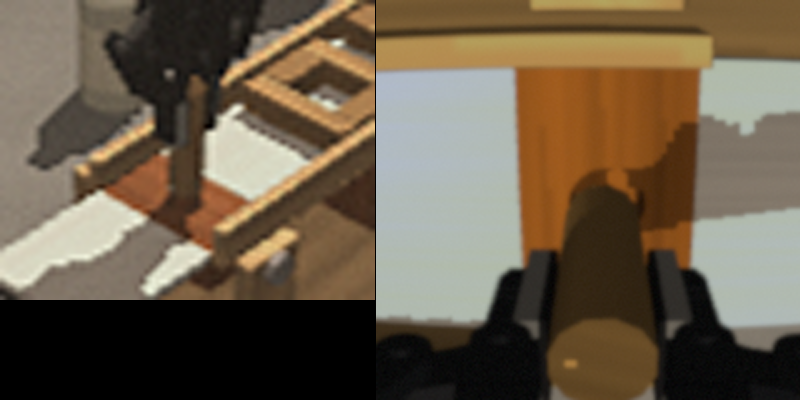

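The foot sits over the hole to within about a millimetre: the wrist crop has the foot centred near (604,185) and the hole predicted near (607,200). I'll lower it while watching the force.

Emit:
jog_arm --pt "0 0.001 0.004 0 0 0" --pt "0 0 0.004 0 0 0" --pt "0 0 0.003 0 0 0" --pt "0 0 0.002 0 0 0" --pt "0 0 0.001 0 0 0" --pt "0 0 0 0 0 0" --pt "0 0 0 0 0 0"

```text
t: 6.4
eef_pos: [0.5125, 0.0717, 0.1713]
orientation: [0.999, -0.044, 0.0, 0.0]
contact_force: [-0.1, -0.5, -0.9]
opening: 0.0227
gripper_force: 58.9
```

```bash
python3 -c "
from h import *
delta([.513,.0715,.154],-1.658)"
```

```text
tcp [0.5125 0.0717 0.1713] delta [0.0005 0.0001 0.0173] ydir -1.659 tilt [ 0. -0. -1.] t 6.4
turn world z 0.001 -> tool rz -0.001
```

Emit:
jog_arm --pt "0 0 0.003 0 0 0" --pt "0 0 0.003 0 0 0" --pt "0 0 0.003 0 0 0" --pt "0 0 0 0 0 0" --pt "0 0 0 0 0 0"

```text
t: 6.9
eef_pos: [0.5124, 0.0715, 0.1621]
orientation: [0.999, -0.044, -0.0, 0.0]
contact_force: [0.9, 0.2, -0.9]
opening: 0.0226
gripper_force: 58.9
```

```bash
python3 -c "
from h import *
delta([.513,.0715,.154],-1.658);print(ctrl.observe()['ft_torque'])"
```

```text
tcp [0.5124 0.0715 0.1621] delta [ 0.0006 -0.      0.0081] ydir -1.659 tilt [-0. -0. -1.] t 6.9
turn world z 0.001 -> tool rz -0.001
[-0.08667134 -0.0994624   0.02416089]
```

It's clearly going in, about 13 mm down with almost no force. I'll press it home.

Emit:
jog_arm --pt "0 0 0.003 0 0 0" --pt "0 0 0.003 0 0 0" --pt "0 0 0.002 0 0 0" --pt "0 0 0.002 0 0 0" --pt "0 0 0 0 0 0" --pt "0 0 0 0 0 0"

```text
t: 7.5
eef_pos: [0.5126, 0.0716, 0.1524]
orientation: [0.999, -0.044, 0.0, 0.0]
contact_force: [-0.3, -0.6, 1.2]
opening: 0.0226
gripper_force: 59.0
```

```bash
python3 -c "
from h import *
delta([.513,.0715,.154],-1.658);print(ctrl.observe()['ft_torque'])"
```

```text
tcp [0.5126 0.0716 0.1524] delta [ 0.0004  0.0001 -0.0016] ydir -1.659 tilt [ 0. -0. -1.] t 7.5
turn world z 0.001 -> tool rz -0.001
[-0.1444223   0.00877468 -0.01620745]
```

Emit:
jog_arm --pt "0 0 0.002 0 0 0" --pt "0 0 0.002 0 0 0" --pt "0 0 0.001 0 0 0" --pt "0 0 0 0 0 0" --pt "0 0 0 0 0 0"

```text
t: 8.0
eef_pos: [0.5133, 0.0717, 0.1522]
orientation: [0.999, -0.044, 0.001, 0.0]
contact_force: [-9.4, -2.6, 31.1]
opening: 0.023
gripper_force: 62.1
```

It stops with 31 N and the foot at about 0.109 m, so it's home. I'll ease off, release and rise.

Emit:
jog_arm --pt "0 0 -0.003 0 0 0" --pt "0 0 -0.0015 0 0 0" --pt "0 0 0 0 0 0"

```text
t: 8.3
eef_pos: [0.513, 0.0718, 0.1524]
orientation: [0.999, -0.044, 0.001, -0.0]
contact_force: [-1.0, -0.3, 6.7]
opening: 0.0229
gripper_force: 59.1
```

Emit:
jog_arm --pt "0 0 0 0 0 0" --pt "0 0 0 0 0 0" --pt "0 0 0 0 0 0" --pt "0 0 0 0 0 0" --pt "0 0 0 0 0 0" --finger_gap 0.07

```text
t: 8.8
eef_pos: [0.5123, 0.0716, 0.1515]
orientation: [0.999, -0.044, -0.0, 0.0]
contact_force: [-0.2, 0.5, 0.1]
opening: 0.0701
gripper_force: 0.0
```

Emit:
jog_arm --pt "0 0 -0.01 0 0 0" --pt "0 0 -0.03 0 0 0" --pt "0 0 -0.03 0 0 0" --pt "0 0 -0.03 0 0 0" --pt "0 0 -0.03 0 0 0" --pt "0 0 0 0 0 0" --pt "0 0 0 0 0 0"

```text
t: 9.5
eef_pos: [0.5128, 0.0717, 0.2829]
orientation: [0.999, -0.044, 0.001, -0.0]
contact_force: [-0.6, 1.4, -0.9]
opening: 0.07
gripper_force: 0.0
```

```bash
python3 -c "
from h import *
import cv2
delta([.502,-.05,.17],-1.658)
R=lambda a,k:cv2.resize(a,None,fx=k,fy=k,interpolation=cv2.INTER_CUBIC)
I={n:eyes.snapshot(n)[:,:,::-1] for n in('scene','wrist')}
print(pix('wrist',[.513,.0715,.190]),pix('wrist',[.513,.0715,.132]))
a=R(I['scene'][120:180,305:380],5);b=R(I['wrist'][120:320,210:430],2)
o=np.zeros((400,800,3),np.uint8);o[:300,:375]=a;o[:400,376:800]=b[:,:424];cv2.imwrite('pics/z6.png',o)"
```

```text
tcp [0.5128 0.0717 0.2829] delta [-0.0003  0.1223  0.1128] ydir -1.659 tilt [ 0.002  0.    -1.   ] t 9.5
turn world z 0.001 -> tool rz -0.001
(np.float64(323.47443250600475), np.float64(202.94253383747204)) (np.float64(323.3108457569704), np.float64(184.64852500315203))
```

View pics/z6.png

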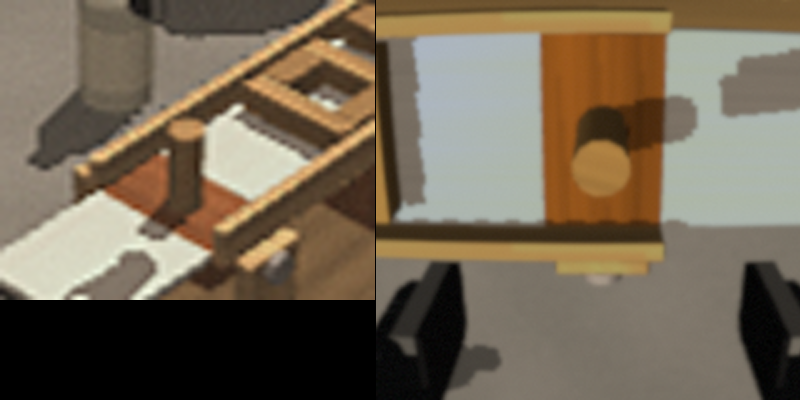

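The dowel is upright and home, its top at (602,167) in the wrist crop, as predicted. Next I close the fingers and go above the lip.

Emit:
jog_arm --pt "0 0.03 0 0 0 0" --pt "0 0.03 0 0 0 0" --pt "0 0.03 0 0 0 0" --pt "0 0.031 0 0 0 0" --pt "0 0 0.03 0 0 0" --pt "0 0 0.03 0 0 0" --pt "0 0 0.03 0 0 0" --pt "0 0 0.03 0 0 0" --pt "0 0 0.01 0 0 0" --pt "0 0 0 0 0 0" --pt "0 0 0 0 0 0" --finger_gap 0

```text
t: 10.7
eef_pos: [0.5024, -0.0489, 0.1525]
orientation: [0.999, -0.044, 0.0, 0.0]
contact_force: [0.2, 0.1, 0.9]
opening: 0.0001
gripper_force: 0.0
```

```bash
python3 -c "
from h import *
delta([.5024,-.0498,.132],-1.658)"
```

```text
tcp [ 0.5024 -0.0489  0.1525] delta [0.     0.0009 0.0205] ydir -1.659 tilt [ 0.001 -0.    -1.   ] t 10.7
turn world z 0.001 -> tool rz -0.001
```

Emit:
jog_arm --pt "0 0 0.01 0 0 0" --pt "0 0 0.008 0 0 0" --pt "0 0 0.006 0 0 0" --pt "0 0 0.006 0 0 0" --pt "0 -0.001 0.006 0 0 0" --pt "0 -0.001 0.006 0 0 0" --pt "0 -0.001 0.006 0 0 0" --pt "0 -0.001 0.006 0 0 0" --pt "0 -0.001 0.005 0 0 0" --pt "0 0 0.004 0 0 0" --pt "0 0 0 0 0 0" --pt "0 0 0 0 0 0"

```text
t: 11.9
eef_pos: [0.5026, -0.0447, 0.089]
orientation: [0.999, -0.044, 0.0, 0.0]
contact_force: [-0.2, -1.9, 2.9]
opening: -0.0002
gripper_force: 1.4
```

Emit:
jog_arm --pt "0 0 0.004 0 0 0" --pt "0 0 0.004 0 0 0" --pt "0 0 0.004 0 0 0" --pt "0 0 0 0 0 0" --pt "0 0 0 0 0 0"

```text
t: 12.4
eef_pos: [0.5023, -0.0435, 0.0768]
orientation: [0.999, -0.044, 0.0, -0.0]
contact_force: [0.1, 0.5, 1.0]
opening: -0.0004
gripper_force: 0.4
```

Emit:
jog_arm --pt "0 0 0.003 0 0 0" --pt "0 0 0.002 0 0 0" --pt "0 0 0.002 0 0 0" --pt "0 0 0 0 0 0" --pt "0 0 0 0 0 0"

```text
t: 12.9
eef_pos: [0.5041, -0.0453, 0.0726]
orientation: [0.999, -0.045, 0.002, 0.001]
contact_force: [-3.6, -2.5, 18.9]
opening: 0.0001
gripper_force: 9.2
```

That's 19 N against the stop. I'll retreat and look.

Emit:
jog_arm --pt "0 0.002 -0.01 0 0 0" --pt "0 0.01 -0.03 0 0 0" --pt "0 0.02 -0.04 0 0 0" --pt "0 0.03 -0.04 0 0 0" --pt "0 0.04 -0.03 0 0 0" --pt "0 0.04 0 0 0 0" --pt "0 0.04 0 0 0 0" --pt "0 0 0 0 0 0" --pt "0 0 0 0 0 0" --pt "0 0 0 0 0 0"

```text
t: 13.9
eef_pos: [0.4863, -0.2235, 0.2193]
orientation: [0.999, -0.043, -0.0, -0.001]
contact_force: [0.5, 0.7, 0.6]
opening: 0.0003
gripper_force: 0.0
```

```bash
python3 -c "
from h import *
import cv2
R=lambda a,k:cv2.resize(a,None,fx=k,fy=k,interpolation=cv2.INTER_CUBIC)
I={n:eyes.snapshot(n)[:,:,::-1] for n in('scene','top')}
h=np.array([.513,.0715,.132]);X=np.array([-.087,-.996]);c,s=np.cos(.5),np.sin(.5)
def P(x,y,z,th=.5):
    z+=.012;X2=x*np.cos(th)+z*np.sin(th);Z=-x*np.sin(th)+z*np.cos(th)
    return [h[0]+X[0]*X2-X[1]*y,h[1]+X[1]*X2+X[0]*y,.12+Z]
for n in I:
  print(n,[np.round(pix(n,P(*p)),1).tolist() for p in((140,50,0),(140,-50,0),(0,0,58),(-304,55,22),(-304,-55,22)) for p in [np.array(p)/1000]])
o=np.zeros((600,800,3),np.uint8);a=R(I['scene'][90:220,285:425],4)[:, :560];b=R(I['top'][150:250,160:330],4)
cv2.imwrite('pics/z7a.png',a);cv2.imwrite('pics/z7b.png',b)"
```

```text
scene [[325.8, 200.8], [303.9, 186.9], [334.7, 151.6], [405.7, 92.8], [379.3, 82.0]]
top [[315.6, 195.9], [309.6, 225.1], [281.4, 197.0], [182.3, 149.5], [171.2, 187.1]]
```

View pics/z7a.png

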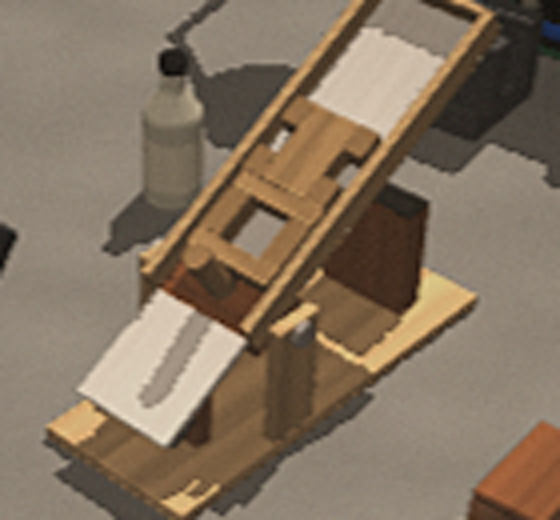

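View pics/z7b.png

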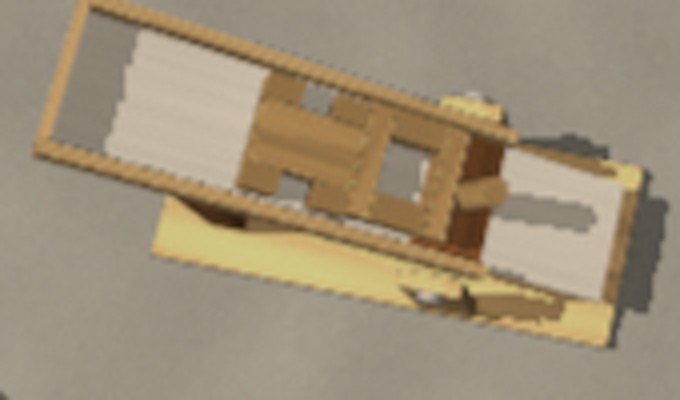

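In the scene crop the lip's corners are at about (165,445) and (80,390), matching the 0.5 rad prediction. The dowel stands in its hole with its top at (205,247), and the frame blank lies against it with the notched blank right behind. Handing in.

```bash
python3 -c "
from rig import ctrl, eyes, ticket
print(ticket.job_done())"
```

```text
the job is handed in; nothing more can be done
None
```

The job is handed in at about 14 s of the 53 s allowed: the dowel is fully home in the hole, the tray is tipped to its stop, and both blanks rest one behind the other against the dowel; the hand-in call returned no verdict.

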